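Check the sampler's guide tube with the gauge rod

ROBOT

A 6-joint arm with a two-finger parallel gripper is mounted at the origin on the work surface. World frame = base frame: x ahead of the robot, y to its left, z up, the work surface at z = 0. Lengths are in m, angles in rad, forces in N, time in s.
With the tool pointing down it reaches from about 0.35 to 0.975 m from the base axis. Payload 7.1 kg.
Tool frame: the origin (TCP) lies midway between the tips of the shut fingers; the grasp point (between the pads) lies 19 mm behind it; z points along the fingers, x is the direction in which the jaws open and shut, and the axes are right-handed (so a half turn about z gives the same grasp; the last joint's range is limited). The gripper opens to 88 mm and grips with 3 to 60 N. Pads are 20 mm wide; open, the fingers measure 115 mm over their backs; the gripper's body (75 mm by 178 mm) begins 61 mm behind the grasp point.
Start: joints at [1.091, 0.423, 1.63, -0, 1.089, -0.019], TCP at [0.278, 0.56, 0.223] pointing down, gripper open.
Joint ranges: [-3, 3], [-0.9, 2.11], [0.09, 2.58], [-1.31, 4.45], [0.11, 2.69], [-2.54, 2.54]. Speed limits (rad/s): [2.39, 2.39, 3.01, 3.14, 3.14, 3.14].

INTERFACE

Orientations are given as a unit quaternion [w, x, y, z].
In Python, from station import move_pose, movel, movej, command_gripper, wait, inverse_kinematics, read_camera, camera_info, MotionError, job_done, get_time, get_joint_pos, get_qvel, get_effort, get_tcp_pos, get_ee_rot, get_ft_force, get_ft_torque, get_grip_width gives the robot as it stands. Calls block until the motion is done:
- move_pose(position, orientation): joint-space move of the TCP to a pose.
- movel(position, frame=None, v=0.15, until_force=None): straight line of the TCP; frame=None keeps the orientation; v is the mean speed in m/s. With until_force (N) it stops when the force on the tool has changed by that much, and returns True; else False.
- movej(angles): joint-space move.
- command_gripper(opening): opening from 0.0 (shut) to 1.0 (fully open); the grip force is fixed at half the most; returns when the fingers have stopped.
- wait(seconds).
- inverse_kinematics(position, orientation): joint angles nearest the present ones, or None.
- read_camera(name): name is "side" or "top"; returns the picture (400x640x3 uint8, red, green, blue); there is no depth.
- camera_info(name): a dict with "intrinsics" (3x3 intrinsics, pixels), "dist" ([k1, k2, p1, p2, k3] as OpenCV has them; the pictures are not rectified), "T" (4x4, takes a point from camera to world coordinates). Camera axes: x right, y up, looking along -z (the intrinsics and any distortion apply to the point x, -y, -z); pixel columns grow to the right and rows downward; lengths in m; the calibration is good to about 2 mm. A picture is of the moment at which its call begins. camera_info takes no time and is no camera call.
A pose or a line that the arm cannot do raises MotionError and nothing moves.
- job_done(): hands the job in, once; it reports no verdict.
Readings, each from a call of its own:
- get_time(): time.
- get_joint_pos(): joint angles.
- get_qvel(): joint speeds.
- get_effort(): joint torques, N m.
- get_tcp_pos(): TCP position.
- get_ee_rot(): TCP orientation.
- get_ft_force(): force on the tool from outside, world axes, zero at the start.
- get_ft_torque(): the same for the moment, N m.
- get_grip_width(): opening from 0.0 (shut) to 1.0 (fully open).
Only numpy, scipy, OpenCV 4.12 (cv2) and the standard library are available. Lean on these libraries where they do the work, as an engineer would, in place of code of your own. Each camera call takes 0.05 s, during which the arm holds its last target. There are 200 camera calls.

TASK

Check that the sampler's slanting guide tube is clear: take the longer of the two gauge rods, push it into the tube until its collar stops against the mouth, and draw it right out again. Then bring the rod level with its tip over the square white reading tile, about 5 to 10 cm above it and touching nothing, and finish there, still holding the rod steady in the gripper. Leave the short rod and everything else on the bench where they are.

Things in the scene. Friction and masses are not known exactly. Their poses are not given: they have to be found in the camera images.
- gauge_grip (a point): LONGER of two gauge rods, lying level in a cradle: square aluminium handle (80 mm long, 16 x 16 mm), round steel collar (28 mm wide, 8 mm thick), round steel probe (9 mm thick, 85 mm long, round tip). This point is the handle's centre, the place to grip, 50 mm above the bench at the start. -x runs from the handle along the rod to the tip; z is up as it lies.
- gauge_collar (a point): Centre of the longer rod's collar face, the face that looks to the tip: 48 mm from gauge_grip along -x. Same axes.
- gauge_tip (a point): End of the longer rod's probe: 133 mm from gauge_grip along -x, 85 mm from the collar face. Same axes.
- gauge: The longer rod, 173 mm in all, about 0.14 kg; origin and axes as gauge_grip. Centre of mass 15 to 25 mm from the handle's centre towards the collar.
- short_gauge: SHORTER gauge rod, lying in the other cradle: same handle and collar, but a probe only 45 mm long. Origin at its handle's centre, -x towards its tip. Stays where it is.
- cradle_a: Fixed grey cradle under the longer rod: base 125 x 56 x 10 mm and two notched uprights, 50 mm high and 10 mm thick, 31 mm behind the handle's centre and 70 mm ahead of it (under the probe). Open upward; from 26 mm behind the handle's centre to the collar there is room for fingers, down to 10 mm above the bench. Origin on the bench under the handle's centre, axes as the rod's.
- cradle_b: Identical fixed cradle, under the shorter rod.
- tube_mouth (a point): Centre of the rim of the steel guide tube, 118 mm above the bench. The tube slants 30 degrees from level, rising away from the robot; z points out of it along its axis: the rod goes in along -z. Bore 13 mm, flaring to 23 mm over the outer 15 mm; rim 31 mm outside; 95 mm long and clear, so only the collar stops the rod, against the rim. Rigid.
- port: Fixed sampler port that carries the tube: steel base plate and, on the robot's side at the tube's lower end, a white box 60 x 78 mm, 90 mm high. Origin on the bench; the mouth is 40 mm from it along -x, the tube rises towards +x, the box's centre is 152 mm from it along -x.
- tile_top (a point): Centre of the upper face of the square white reading tile, 80 x 80 mm, 8 mm thick, fixed on the bench. z up, x and y along its sides.
- tile: The reading tile; origin at the centre of its underside.
- dish: Fixed round white dish, 80 mm wide, 8 mm thick, with two vials on it. Not the reading tile.
- vial_a: Bystander: one of two small amber vials (22 mm wide, 34 mm tall) standing on the round dish. Stays where it is.
- vial_b: Bystander: the other amber vial on the round dish. Stays where it is.
- tin: Bystander: flat round metal tin, 54 mm wide, 28 mm high. Stays where it is.
- spanner: Bystander: steel spanner, 130 mm long, lying flat. Stays where it is.
- mouse: Bystander: black computer mouse, 60 x 100 x 22 mm. Stays where it is.
- beaker: Bystander: small glass beaker, 64 mm wide, 75 mm tall. Stays where it is.
- remote: Bystander: white hand-held remote, 42 x 120 x 18 mm. Stays where it is.

How it is judged:
By the outcome, as a careful person would: the job done as asked, in the order asked, and still so for the second after the job is handed in, while the arm keeps its last pose, push and grip.
It also fails if it takes over 51 s, if anything falls off the work surface, if the arm or the gripper's body presses on something with over 40 N, if the wrist force passes 120 N, or if a joint passes its speed limit or range.

## Working session

There is one attempt and no reset: what is moved stays moved. The work goes in short steps, each a Python script; the robot and the scene stay as the last script left them, time stands still between calls to the robot, and variables do not carry over. Pictures are saved under pics/ and viewed, about 8 in all and at most 12, crops included, and the job is handed in when it is done.

```bash
ls; mkdir -p pics
python3 - <<'E'
from station import *
import cv2
for n in("top","side"):
    cv2.imwrite(f"pics/{n}0.png",read_camera(n)[:,:,::-1]); i=camera_info(n); print(n,i)
print(get_time(),get_ee_rot())
E
```

```text
pics
top {'intrinsics': array([[420.43623976,   0.        , 318.30497668],
       [  0.        , 420.43623976, 207.38650505],
       [  0.        ,   0.        ,   1.        ]]), 'dist': array([-0.00388224,  0.        ,  0.        ,  0.        ,  0.        ]), 'T': array([[ 0.00761653,  0.99614344, -0.08740846,  0.49041516],
       [-0.99996219,  0.00795406,  0.00351384, -0.01996617],
       [ 0.00419554,  0.08737839,  0.99616636,  1.03570399],
       [ 0.        ,  0.        ,  0.        ,  1.        ]])}
side {'intrinsics': array([[434.41360609,   0.        , 318.71706989],
       [  0.        , 434.41360609, 198.40942428],
       [  0.        ,   0.        ,   1.        ]]), 'dist': array([-0.03163045,  0.        ,  0.        ,  0.        ,  0.        ]), 'T': array([[ 0.97555872,  0.11266902, -0.18865546,  0.41116377],
       [-0.21972689,  0.50916026, -0.83215138, -0.80991903],
       [ 0.00229818,  0.85326521,  0.52147215,  0.60737809],
       [ 0.        ,  0.        ,  0.        ,  1.        ]])}
0.1 [ 3.54525819e-04  8.49893806e-01  5.26953577e-01 -5.66169746e-04]
```

View pics/top0.png

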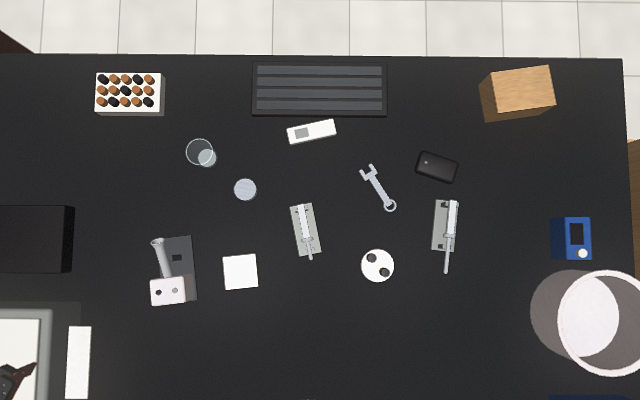

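View pics/side0.png

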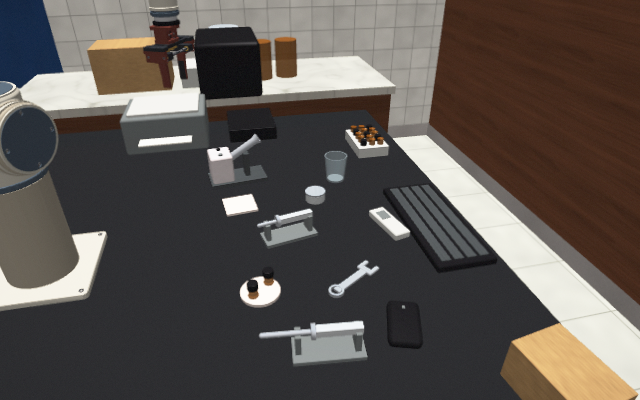

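```bash
cat > h.py <<'E'
from station import *
import cv2, numpy as np
from scipy.spatial.transform import Rotation as R
from scipy.optimize import least_squares
def crop(im,x0,y0,w,h,s):
    o=cv2.resize(im[y0:y0+h,x0:x0+w],None,fx=s,fy=s,interpolation=cv2.INTER_CUBIC)
    for k in range(0,w,10):
        cv2.line(o,(k*s,0),(k*s,8),(0,255,255),1); cv2.putText(o,str(x0+k),(k*s+2,18),0,.35,(0,255,255),1)
    for k in range(0,h,10):
        cv2.line(o,(0,k*s),(8,k*s),(0,255,0),1); cv2.putText(o,str(y0+k),(10,k*s+4),0,.35,(0,255,0),1)
    return o
def proj(n,P):
    i=camera_info(n); T=np.linalg.inv(i["T"]); p=np.atleast_2d(P)@T[:3,:3].T+T[:3,3]
    p=p*[1,-1,-1]
    return cv2.projectPoints(p,np.zeros(3),np.zeros(3),i["intrinsics"],i["dist"])[0][:,0]
def ray(n,uv):
    i=camera_info(n); u=cv2.undistortPoints(np.array([[uv]],float),i["intrinsics"],i["dist"])[0,0]
    return i["T"][:3,3], i["T"][:3,:3]@[u[0],-u[1],-1]
def onz(n,uv,z):
    o,d=ray(n,uv); return o+d*(z-o[2])/d[2]
def tri(a,b):
    (o1,d1),(o2,d2)=ray("top",a),ray("side",b)
    s=np.linalg.lstsq(np.c_[d1,-d2],o2-o1,rcond=None)[0]; p,q=o1+d1*s[0],o2+d2*s[1]
    return (p+q)/2, np.linalg.norm(p-q)
E
python3 - <<'E'
from h import *
t=cv2.imread("pics/top0.png");s=cv2.imread("pics/side0.png")
cv2.imwrite("pics/c1.png",np.hstack([crop(t,402,190,80,95,5),crop(t,140,225,80,95,5)]))
cv2.imwrite("pics/c2.png",np.vstack([crop(s,250,314,125,50,6),crop(s,180,132,125,50,6)]))
E
```

```text
(no output)
```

View pics/c1.png

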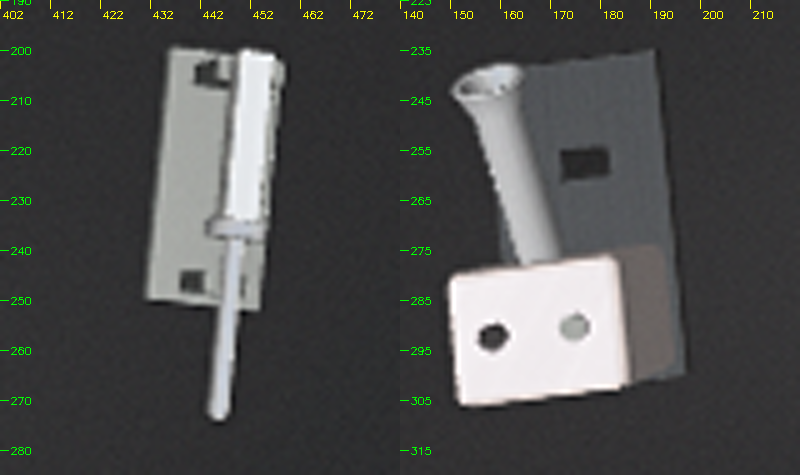

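View pics/c2.png

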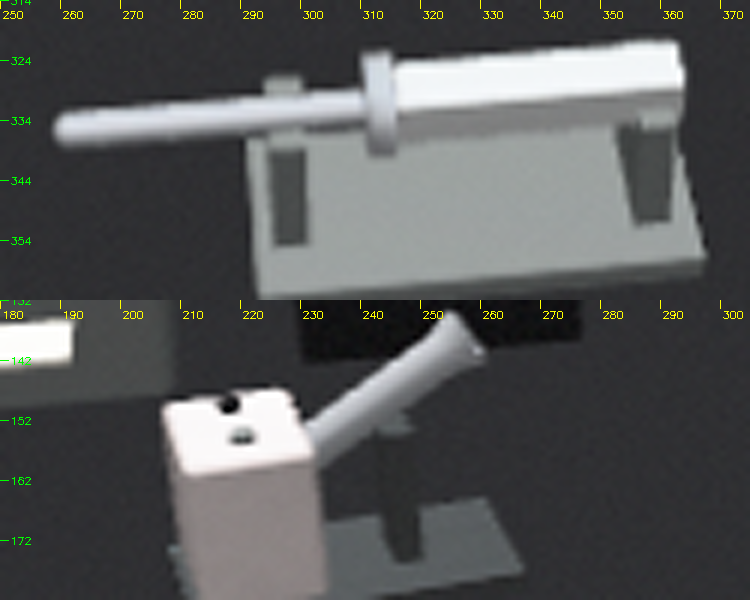

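The pictures show the long rod on the right: tip at top (445.6, 273.5) and side (259.5, 335.7), collar at top (449, 238). The tube mouth is at top (157.4, 241.6) and side (257.8, 137.3), and the tile at top (240, 271). Next I fit the poses.

```bash
cat > fit.py <<'E'
from h import *
def fit(loc,obs,x0,name):
    loc=np.array(loc,float)
    def W(p): 
        c,s=np.cos(p[2]),np.sin(p[2]); return np.c_[p[0]+c*loc[:,0]-s*loc[:,1],p[1]+s*loc[:,0]+c*loc[:,1],loc[:,2]]
    def f(p):
        w=W(p); return np.concatenate([proj(n,w[i])[0]-uv for n,i,uv in obs])
    r=least_squares(f,x0,loss="soft_l1"); print(name,r.x.round(4)); 
    for o,e in zip(obs,f(r.x).reshape(-1,2)): print("  ",o[0],o[1],e.round(2))
    return r.x
L=[[-.133,0,.05],[-.048,0,.05],[.04,0,.058],[-.04,-.008,.058],[.04,-.008,.058],[.04,.008,.058]]
T,S="top","side"
rod=fit(L,[(T,0,(445.6,273.6)),(T,1,(449.2,237.8)),(T,2,(453.8,200)),(T,4,(457.6,201)),(T,5,(449.8,200)),
 (S,0,(259.5,335.7)),(S,3,(316.3,332.8)),(S,4,(363.8,327)),(S,5,(362,320.8))],[.5,-.3,0],"rod")
b=lambda x,y:[-.152+x,y,.09]
P=[[-.04,0,.118],b(-.03,-.039),b(-.03,.039),b(.03,-.039),b(.03,.039)]
port=fit(P,[(T,0,(157.4,241.6)),(T,4,(150,280)),(T,3,(183.2,276)),(T,1,(186.2,302.4)),(T,2,(152.4,306)),
 (S,0,(257.8,137.3)),(S,2,(207.2,150)),(S,4,(228.3,147.2)),(S,3,(232.5,158.3)),(S,1,(210.8,161))],[.45,.37,0],"port")
im=cv2.imread("pics/top0.png",0)
c,_=cv2.findContours((im[245:295,215:265]>190).astype('u1'),0,2); c=max(c,key=cv2.contourArea)
rc=cv2.minAreaRect(c); print(rc); print("tile",onz(T,np.add(rc[0],(215,245)),.008))
c,s=np.cos(port[2]),np.sin(port[2]); print("mouth",port[0]-.04*c,port[1]-.04*s)
print("mouth tri",tri((157.4,241.6),(257.8,137.3)))
E
python3 fit.py
```

```text
rod [ 0.5554 -0.3344 -0.115 ]
   top 0 [-0.64  0.61]
   top 1 [-0.75  0.04]
   top 2 [-0.7  0.4]
   top 4 [-1.11 -0.18]
   top 5 [-0.1  -0.02]
   side 0 [-0.81  1.11]
   side 3 [-0.03 -0.14]
   side 4 [1.26 1.61]
   side 5 [1.18 0.41]
port [0.5343 0.3303 0.1435]
   top 0 [ 0.64 -0.57]
   top 4 [-0.91  0.18]
   top 3 [ 0.81 -0.62]
   top 1 [0.75 0.12]
   top 2 [-0.56  1.37]
   side 0 [0.62 0.58]
   side 2 [-0.78 -0.88]
   side 4 [-0.62 -1.26]
   side 3 [ 0.61 -1.09]
   side 1 [-0.02 -0.27]
((25.081972122192383, 26.401639938354492), (33.04554748535156, 32.5023307800293), 84.80557250976562)
tile [0.42356546 0.16452798 0.008     ]
mouth 0.4947554473068799 0.3246040508487891
mouth tri (array([0.4933544 , 0.32535112, 0.11958282]), np.float64(0.00028771364702131667))
```

```bash
cat >> h.py <<'E'
G=.012  # grip ahead of handle centre
def rodR(yaw,pitch=0): # pitch: rod +x raised
    return R.from_euler("ZY",[yaw,-pitch]).as_matrix()
def tool(Rr,centre,sg):
    x=sg*Rr[:,1]; z=-Rr[:,2]; M=np.c_[x,np.cross(z,x),z]
    q=R.from_matrix(M).as_quat(scalar_first=True)
    return np.array(centre)-G*Rr[:,0]+.019*z, q
ROD=np.array([.5554,-.3344]);RY=-.115
MOUTH=np.array([.4941,.3250,.1185]);PY=.1435
TILE=np.array([.4236,.1645,.008])
def ins(d,sg,off=0): # collar face at d out of the mouth
    Rr=rodR(PY,np.pi/6); return tool(Rr,MOUTH+off+(.048+d)*Rr[:,0],sg)
def fin(yaw,sg,h=.075):
    Rr=rodR(yaw); return tool(Rr,TILE+[0,0,h]+.133*Rr[:,0],sg)
E
python3 - <<'E'
from h import *
for sg in(1,-1):
    print(sg)
    for nm,pq in dict(over=tool(rodR(RY),[*ROD,.15],sg),grasp=tool(rodR(RY),[*ROD,.05],sg),i0=ins(.15,sg),i1=ins(0,sg),f=fin(PY,sg)).items():
        q=inverse_kinematics(*pq); print(nm,pq[0].round(3),None if q is None else np.round(q,2))
E
```

```text
1
over [ 0.543 -0.333  0.131] [-0.57  0.55  1.66 -0.    0.93 -2.02]
grasp [ 0.543 -0.333  0.031] [-0.57  0.69  1.69 -0.    0.76 -2.02]
i0 [0.663 0.349 0.195] [ 0.55  0.48  1.72 -0.43  0.49 -0.83]
i1 [0.534 0.331 0.12 ] [ 0.66  0.46  2.01 -0.9   0.32 -0.24]
f [0.543 0.182 0.064] [ 0.3   0.57  1.83 -0.    0.73 -1.41]
-1
over [ 0.543 -0.333  0.131] [-0.57  0.55  1.66 -0.    0.93  1.12]
grasp [ 0.543 -0.333  0.031] [-0.57  0.69  1.69 -0.    0.76  1.12]
i0 [0.663 0.349 0.195] [ 0.55  0.48  1.72 -0.43  0.49  2.32]
i1 [0.534 0.331 0.12 ] None
f [0.543 0.182 0.064] [ 0.3   0.57  1.83 -0.    0.73  1.73]
```

Run:
```python
from h import *
p,q=tool(rodR(RY),[*ROD,.20],1); move_pose(p,q)
p,q=tool(rodR(RY),[*ROD,.12],1); movel(p,v=.15)
t=read_camera("top")[:,:,::-1];s=read_camera("side")[:,:,::-1]
print(get_time(),get_tcp_pos(),p)
cv2.imwrite("pics/c3.png",np.vstack([crop(t,370,180,150,60,5),crop(s,230,250,150,110,3).copy() if 0 else crop(s,250,300,150,60,5)]))
```

```text
4.1417 [ 0.54435536 -0.33350287  0.10228764] [ 0.54347926 -0.33302304  0.101     ]
```

View pics/c3.png

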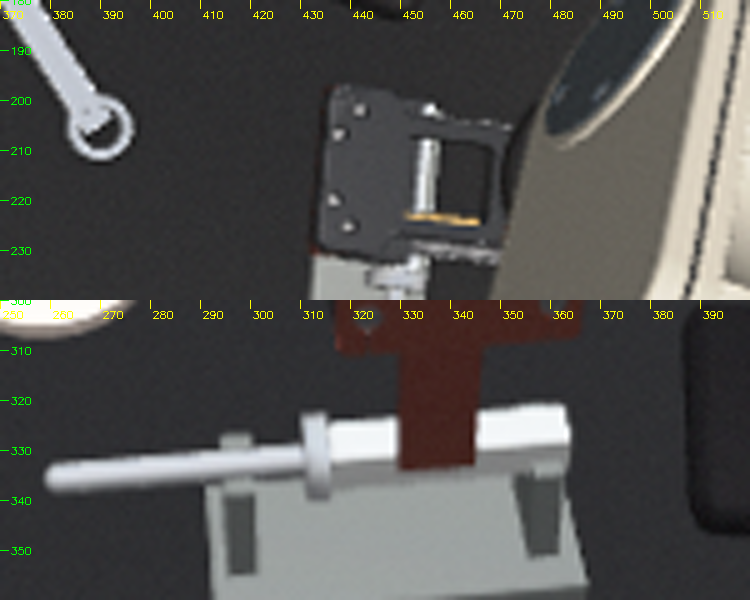

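The fingers straddle the handle, with the near finger at side columns 328-344. I'll descend, grip and lift.

Run:
```python
from h import *
p,q=tool(rodR(RY),[*ROD,.05],1); print(movel(p,v=.08,until_force=12),get_tcp_pos())
command_gripper(0.0); print(get_grip_width()*88, get_ft_force())
p,q=tool(rodR(RY),[*ROD,.16],1); movel(p,v=.1)
wait(.3)
t=read_camera("top")[:,:,::-1];s=read_camera("side")[:,:,::-1]
print(get_time(),get_tcp_pos(),p,get_ft_force())
cv2.imwrite("pics/c4.png",np.vstack([crop(t,390,200,130,90,4)[:,:520],crop(s,230,210,130,60,4)]))
cv2.imwrite("pics/s4.png",s);cv2.imwrite("pics/t4.png",t)
```

```text
False [ 0.5438522  -0.33324815  0.03141158]
15.9787282596387 [1.27324073 4.64792703 1.86011055]
7.9167 [ 0.54341787 -0.3329918   0.14080298] [ 0.54347926 -0.33302304  0.141     ] [-0.0919595   0.21848365 -2.18148208]
```

View pics/c4.png

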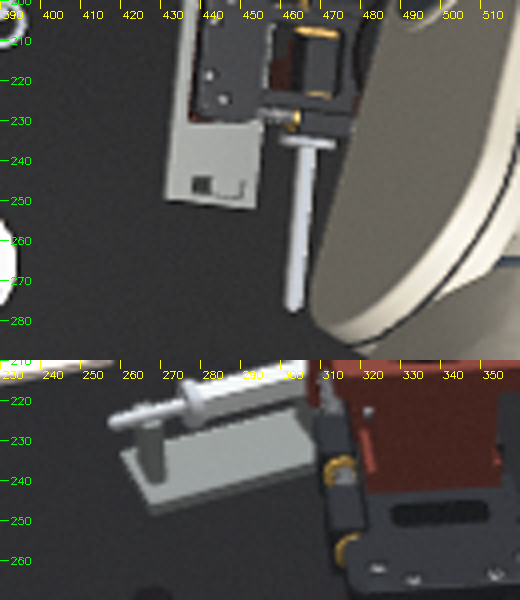

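Run:
```python
from h import *
Rr=rodR(RY); c=np.array([*ROD,.16])
for n in("top","side"): print(n,proj(n,[c-.133*Rr[:,0],c-.048*Rr[:,0]]).round(1))
s=cv2.imread("pics/s4.png"); cv2.imwrite("pics/c5.png",crop(s,240,250,110,60,6))
```

```text
top [[461.2 278. ]
 [465.  237. ]]
side [[253.4 286.3]
 [310.4 282.2]]
```

View pics/c5.png

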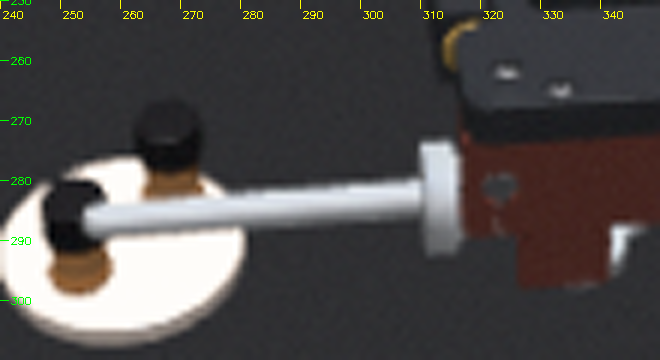

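Run:
```python
from h import *
p,q=ins(.15,1); move_pose(p,q)
p,q=ins(.095,1); movel(p,v=.12); wait(.2)
t=read_camera("top")[:,:,::-1];s=read_camera("side")[:,:,::-1]
print(get_time(),get_tcp_pos()-p,get_ft_force())
cv2.imwrite("pics/t6.png",t);cv2.imwrite("pics/s6.png",s)
Rr=rodR(PY,np.pi/6)
for n in("top","side"): print(n,proj(n,[MOUTH,MOUTH+.01*Rr[:,0],MOUTH+.095*Rr[:,0]]).round(1))
cv2.imwrite("pics/c6.png",np.vstack([crop(t,130,215,100,48,6),crop(s,215,115,100,48,6)]))
```

```text
11.2833 [5.79836180e-04 9.26528652e-05 4.14739704e-04] [ 0.0689216  -0.34996261 -1.69608066]
top [[157.8 241.3]
 [156.5 237.3]
 [145.1 201.8]]
side [[258.2 137.7]
 [261.1 135.6]
 [285.7 117.8]]
```

View pics/c6.png

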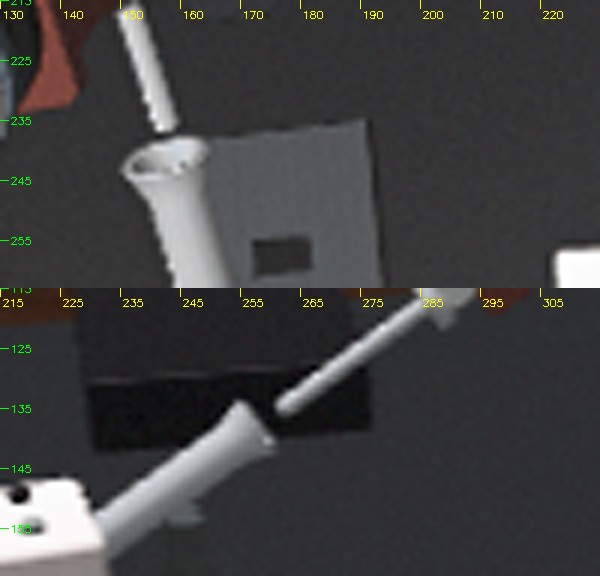

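```bash
cat > meas.py <<'E'
from h import *
import sys
t=cv2.imread("pics/t6.png").astype(float).mean(2);s=cv2.imread("pics/s6.png").astype(float).mean(2)
def axis(im,p0,p1,hw=5):
    p0,p1=np.array(p0,float),np.array(p1,float); d=p1-p0; L=np.linalg.norm(d); d/=L; n=np.array([-d[1],d[0]])
    k=np.arange(-hw,hw+.1,.25); pts=[]
    for a in np.arange(0,L,.5):
        q=p0+a*d+k[:,None]*n; v=cv2.remap(im.astype('f4'),q[:,0].astype('f4')[None],q[:,1].astype('f4')[None],1)[0]
        w=np.clip(v-(v[0]+v[-1])/2-25,0,60); pts.append(p0+a*d+n*(w@k/w.sum()))
    vx,vy,x,y=cv2.fitLine(np.array(pts,'f4'),2,0,.01,.01).ravel(); return np.array([x,y]),np.array([vx,vy])
Rr=rodR(PY,np.pi/6)
for n,im,a,b,ta,tb in(("top",t,(152,217),(156.6,233),(162,259),(157.6,249)),("side",s,(283,119.6),(264,133),(233,154),(249,142.6))):
    g=proj(n,[MOUTH,MOUTH+.05*Rr[:,0],MOUTH-.05*Rr[:,0]])
    for nm,l in(("rod",axis(im,a,b)),("tube",axis(im,ta,tb,9))):
        x,v=l; v=v*np.sign(v@(g[0]-g[1])); pv=(g[0]-g[1]);pv/=np.linalg.norm(pv)
        perp=np.array([-pv[1],pv[0]]); e=x+v*((g[0]-x)@pv)/(v@pv)-g[0]
        print(n,nm,"offset at mouth px",(e@perp).round(2),"angle deg",np.degrees(np.arcsin(np.cross(pv,v))).round(2))
    # sensitivity px per mm of world y, of rod-z
    J=[(proj(n,MOUTH+.001*ax)[0]-g[0])@perp for ax in(Rr[:,1],Rr[:,2])]; print(n,"J px/mm",np.round(J,3))
E
python3 meas.py 2>/dev/null
```

```text
top rod offset at mouth px -1.22 angle deg -0.25
top tube offset at mouth px 1.04 angle deg 0.94
top J px/mm [0.456 0.189]
side rod offset at mouth px 0.61 angle deg -0.63
side tube offset at mouth px 0.19 angle deg 2.56
side J px/mm [0.16  0.326]
```

Run:
```python
import cv2,numpy as np
t=cv2.imread("pics/t6.png");s=cv2.imread("pics/s6.png")
def big(im,x0,y0,w,h,s=16):
    M=np.float32([[s,0,-x0*s],[0,s,-y0*s]])
    o=cv2.warpAffine(im,M,(w*s,h*s),flags=2)
    for k in range(0,w,2):cv2.line(o,(k*s,0),(k*s,6),(0,255,255)); k%4==0 and cv2.putText(o,str(x0+k),(k*s,16),0,.35,(0,255,255))
    for k in range(0,h,2):cv2.line(o,(0,k*s),(6,k*s),(0,255,0)); k%4==0 and cv2.putText(o,str(y0+k),(8,k*s+4),0,.35,(0,255,0))
    return o
cv2.imwrite("pics/c7.png",np.hstack([big(t,146,224,24,36),big(s,243,122,25,36)]))
```

```text
(no output)
```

View pics/c7.png

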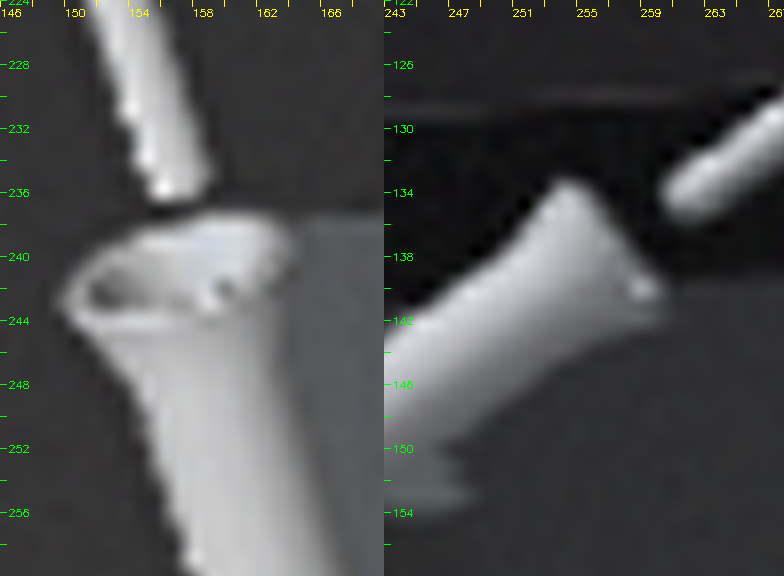

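```bash
cat > push.py <<'E'
from h import *
import sys
Rr=rodR(PY,np.pi/6)
dy,dz=float(sys.argv[1])/1e3,float(sys.argv[2])/1e3; off=dy*Rr[:,1]+dz*Rr[:,2]
p,q=ins(.095,1,off); movel(p,v=.05); wait(.2); f0=get_ft_force()
for d in map(float,sys.argv[3:]):
    p,q=ins(d/1e3,1,off); hit=movel(p,v=.04,until_force=8); wait(.1)
    e=Rr.T@(get_tcp_pos()-p); f=Rr.T@(get_ft_force()-f0)
    print(d,hit,"err mm xyz",(e*1e3).round(2),"F rod axes",f.round(2),"w",round(get_grip_width()*88,2))
    if hit: break
print(get_time())
s=read_camera("side")[:,:,::-1];t=read_camera("top")[:,:,::-1]
cv2.imwrite("pics/t8.png",t);cv2.imwrite("pics/s8.png",s)
E
python3 push.py 4.5 -1.7 80 65 50 35
```

```text
80.0 False err mm xyz [0.27 0.14 0.08] F rod axes [ 0.48  0.78 -0.15] w 15.84
65.0 False err mm xyz [0.3  0.18 0.06] F rod axes [ 0.6   0.26 -1.14] w 15.77
50.0 False err mm xyz [0.29 0.14 0.03] F rod axes [ 1.01  0.21 -0.77] w 15.81
35.0 False err mm xyz [0.44 0.15 0.05] F rod axes [0.91 0.45 0.48] w 15.82
14.2333
```

```bash
sed -i 's/^p,q=ins(.095.*$/f0=get_ft_force()/' push.py; python3 push.py 4.5 -1.7 20 8 -10
python3 - <<'E'
from h import *
t=cv2.imread("pics/t8.png");s=cv2.imread("pics/s8.png")
cv2.imwrite("pics/c8.png",np.vstack([crop(t,130,215,75,36,8),crop(s,225,115,75,38,8)]))
E
```

```text
20.0 False err mm xyz [0.39 0.15 0.03] F rod axes [-0.6  -0.66  0.14] w 15.9
8.0 False err mm xyz [0.44 0.17 0.03] F rod axes [ 0.01 -0.34 -0.83] w 15.58
-10.0 True err mm xyz [10.36  0.31  0.04] F rod axes [ 5.33 -0.56  1.96] w 15.85
15.9417
```

View pics/c8.png

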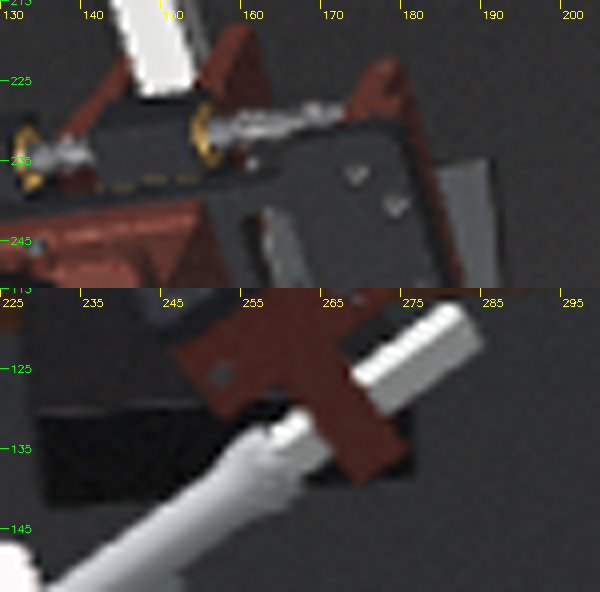

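The side view shows the collar seated on the rim at about (259, 135), with the probe inside the tube. Contact came at d ≈ 0.4 mm. I'll draw it out and go to the tile.

Run:
```python
from h import *
Rr=rodR(PY,np.pi/6); off=.0045*Rr[:,1]-.0017*Rr[:,2]
f0=get_ft_force(); p,q=ins(.15,1,off); movel(p,v=.08); print(get_tcp_pos()-p,get_time())
p,q=fin(0,1,.16); move_pose(p,q)
p,q=fin(0,1,.075); movel(p,v=.08); wait(.5)
t=read_camera("top")[:,:,::-1];s=read_camera("side")[:,:,::-1]
print(get_tcp_pos()-p,get_time(),get_grip_width()*88,get_ft_force(),np.abs(get_qvel()).max())
tip=TILE+[0,0,.075]
for n in("top","side"): print(n,proj(n,[tip,tip+[.085,0,0],TILE]).round(1))
cv2.imwrite("pics/c9.png",np.vstack([crop(t,200,200,130,90,4),crop(s,200,165,130,55,4)]))
```

```text
[-3.73124492e-04 -7.21260947e-05 -2.64342829e-04] 18.0833
[-2.51130318e-05 -1.45454884e-06 -1.32885653e-05] 20.7833 15.888233994239783 [-0.96423128  0.11752889 -1.34990026] 0.0012578235208225213
top [[234.  273.5]
 [235.  235.6]
 [240.1 271.4]]
side [[237.6 178.4]
 [271.4 174.9]
 [240.3 203.8]]
```

View pics/c9.png

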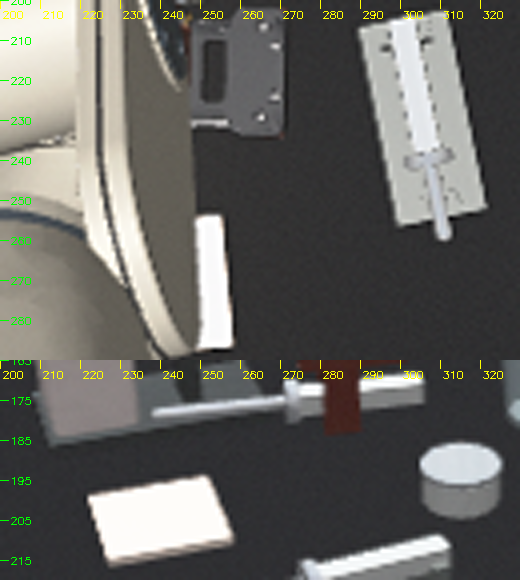

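```bash
python3 -c "
from station import *
job_done(); print(get_time())"
```

```text
the job is handed in; nothing more can be done
the job is handed in; nothing more can be done
```

I took the longer rod from its cradle, pushed it into the slanting tube until the collar stopped against the rim, and drew it straight out. I then brought it level over the reading tile and handed the job in with the rod still gripped, at about 21 s of the 51 s allowed.

**Insertion:** before pushing, I moved the rod about 5 mm sideways. The close-up pictures showed rod and tube that far apart, more than the 2 mm calibration error. After that it slid in with under about 2 N on it, so the tube is clear. It stopped within 1 mm of the expected depth at about 5–8 N, and the side picture shows the collar on the rim.

**Final pose:** the grip held at 15.9 mm, the joints were still, and the wrist felt little more than the rod's weight. In the side picture the tip is within 1 pixel (about 2 mm) of where it should be, which is about 75 mm above the tile. The rod looks level and touches nothing.

**What the last pictures did not show:** the arm hid the tip in the top view, so its place over the tile rests on the side picture and the arm's own position. The short rod and tin looked undisturbed. I did not check the other objects at the end.

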